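# Probe the welded seam of a flood-tray patch

### The job

Take the seam probe from the tool block and check the weld of the grey patch in the flood tray: feel gently for the patch's free edge, then keep the ball of the probe lightly pressed, with a few newtons, into the corner between that edge and the tray floor while you draw it slowly, at about 30 mm a second, along the whole seam, from the end of the long edge by the tray's left wall (left as the robot sees it), round the rounded corner, to the end of the short edge by the wall nearest the robot. Then stand the probe back upright in its hole, fully down, and leave the pots and other things alone.

Things in the scene. Friction and masses are not known exactly. Their poses are not given: they have to be found in the camera images.
- probe_grip (a point): centre of the handle of the seam probe, a tool like a blunt screwdriver, 134 mm long, about 0.14 kg. Its wooden handle is a bar 26 mm (own x) by 22 mm (own y), 66 mm long; own z runs along the tool from tip to handle. It starts upright in the tool block's middle hole, yaw within 0.35 rad of the block's, the handle 78 to 144 mm above the bench
- probe_tip (a point): lowest point of the probe's end ball (10 mm diameter), 97 mm below probe_grip along the tool; axes as probe_grip. Above the ball a steel shank 8 mm thick, then a brass collar 24 mm across whose underside is 58 mm above this point, then the handle
- block: wooden tool block 200 (own x) x 70 (own y) x 72 mm high, fixed, left or right of the tray, with three upright holes 66 mm deep in a row along its own x; origin: centre of its underside
- probe_hole (a point): centre of the mouth of the block's middle hole, 15 mm in diameter, on the block's top, 72 mm above the bench; the probe stands here with the underside of its collar on the block
- tray: black plastic flood tray, fixed, 300 (own x) x 400 (own y) mm, walls 5 mm thick and 45 mm high with a rolled rim, floor 5 mm thick (its upper face 5 mm above the bench); origin: centre of its underside. A grey drain strainer 18 mm high stands in the corner at its +x, -y
- patch: drawn (not true) place of the repair patch, a grey rigid plate 110 (own x) x 150 (own y) x 8 mm welded on the tray floor in the tray's -x, +y corner (near the robot, left); origin: centre of its drawn outline on the floor; axes as the tray's. It was set by hand: size and squareness are true, but as a whole it lies up to 10 mm off in x and in y; only eye or touch can tell
- patch_long (a point): drawn middle of the straight part of the patch's long free edge, on the floor; axes as patch. This edge faces the patch's +x and runs 60 mm either way along y; its +y end is by the tray's left wall (inner face 70 mm from this point). True edge up to 10 mm off. With the ball on the floor its centre runs 5 mm outside the edge; each mm pushed past first touch adds some 5 N or more
- patch_short (a point): drawn middle of the straight part of the patch's short free edge, on the floor; axes as patch. This edge faces the patch's -y and runs 40 mm either way along x; its -x end is by the tray's near wall (inner face 50 mm from this point). True edge up to 10 mm off
- patch_round (a point): drawn centre of the rounded corner (30 mm radius, a quarter circle) that joins the long and the short free edge, on the floor; axes as patch. It is off by the same amount as the rest of the patch
- pot_a: potted seedling standing in the tray, grey-black round pot 100 mm across, 95 mm tall, in the half of the tray away from the patch; origin: centre of its underside. Leave alone
- pot_b: second such pot in the tray; origin: centre of its underside. Leave alone
- dibber: dark turned wooden dibber, 142 mm long, standing point down in the hole 70 mm from the probe towards -x of the block, its top 148 mm above the bench; origin: its point. Leave alone
- label_box: open cardboard box 150 x 100 x 50 mm full of upright plant labels that stick up to 85 mm; origin: centre of its underside. Leave alone
- sprayer: hand spray bottle, 72 mm across, 190 mm tall; origin: centre of its underside. Leave alone
- trowel: steel hand trowel lying on the bench, 300 mm long; origin: where blade and neck meet, on the bench. Leave alone
- meter: pen-shaped handheld conductivity meter, 185 mm long, 26 mm high, lying on the bench; origin: centre of its underside. Leave alone

How it is judged:
On the way, in this order (a step that is already met when the one before it is completed fails the run):
1. the ball presses lightly in the seam at the long edge's end by the left wall (contact force between probe and patch above 0.5 N and x of probe_tip in the frame of patch between 0.043 and 0.077 m and y of probe_tip in the frame of patch between 0.038 and 0.085 m and z of probe_tip in the frame of patch below 0.003 m), for 0.2 s.
2. the ball presses lightly in the seam of the long edge, before its middle (contact force between probe and patch above 0.5 N and x of probe_tip in the frame of patch between 0.043 and 0.077 m and y of probe_tip in the frame of patch between 0.004 and 0.03 m and z of probe_tip in the frame of patch below 0.003 m), for 0.2 s.
3. the ball presses lightly in the seam of the long edge, past its middle (contact force between probe and patch above 0.5 N and x of probe_tip in the frame of patch between 0.043 and 0.077 m and y of probe_tip in the frame of patch between -0.034 and -0.004 m and z of probe_tip in the frame of patch below 0.003 m), for 0.2 s.
4. the ball presses lightly in the seam at the rounded corner (contact force between probe and patch above 0.5 N and x of probe_tip in the frame of patch between 0.031 and 0.068 m and y of probe_tip in the frame of patch between -0.088 and -0.051 m and z of probe_tip in the frame of patch below 0.003 m), for 0.2 s.
5. the ball presses lightly in the seam of the short edge, middle (contact force between probe and patch above 0.5 N and x of probe_tip in the frame of patch between -0.012 and 0.022 m and y of probe_tip in the frame of patch between -0.097 and -0.06 m and z of probe_tip in the frame of patch below 0.003 m), for 0.2 s.
6. the ball presses lightly in the seam at the short edge's end by the near wall (contact force between probe and patch above 0.5 N and x of probe_tip in the frame of patch between -0.07 and -0.022 m and y of probe_tip in the frame of patch between -0.097 and -0.06 m and z of probe_tip in the frame of patch below 0.003 m), for 0.2 s.
At the end, for the whole second after the job is handed in: the probe stands in the block's middle hole, within 12 mm and 0.12 rad of upright, its tip at least 53 mm below the block's top (58 mm when fully down), at rest and released (horizontal distance between probe_grip and probe_hole below 0.012 m and z of probe_tip in the frame of probe_hole below -0.053 m and angle between probe_grip's own z axis and vertical below 0.12 rad and linear speed of probe below 0.02 m/s); the robot touches nothing.
It fails at once if the probe presses on the patch with more than 12 N (contact force between probe and patch above 12 N).
It fails at once if the probe presses on tray or patch with more than 25 N (contact force between probe and tray above 25 N).
It fails at once if the probe runs faster than 80 mm/s while it touches the patch (contact force between probe and patch above 0.5 N and linear speed of probe above 0.08 m/s).
It fails at once if the gripper bears on the tray or patch (contact force between the arm and tray above 3 N).
It fails at once if a pot or another bystander is moved by more than 15 mm (distance of any of pot_a, pot_b, dibber, label_box, sprayer, trowel, meter from where it was at the start of the episode above 0.015 m).
It also fails if it takes over 72 s, if anything falls off the work surface, if the arm or the gripper's body presses on something with over 40 N, if the wrist force passes 120 N, or if a joint passes its speed limit or range.

### The arm

A 6-joint arm with a two-finger parallel gripper is mounted at the origin on the work surface. World frame = base frame: x ahead of the robot, y to its left, z up, the work surface at z = 0. Lengths are in m, angles in rad, forces in N, time in s.
With the tool pointing down it reaches from about 0.3 to 0.775 m from the base axis. Payload 14.6 kg.
Tool frame: the origin (TCP) lies on the centre line of the jaws, within the pads' length; the fingertips stand 25 mm ahead of it and the grasp point (between the pads) lies 6 mm ahead of it (ctrl.tip_reach is the distance from the TCP to the fingertips, in m); z points along the fingers, y is the line along which they close (so a half turn about z gives the same grasp; the last joint's range is limited). The gripper opens to 94 mm and grips with 3 to 60 N. Pads are 16 mm wide; open, the fingers measure 119 mm over their backs; the gripper's body (75 mm by 177 mm) begins 78 mm behind the grasp point.
Start: joints at [-1.174, 0.3, 1.521, -0, 1.321, -0.067], TCP at [0.246, -0.492, 0.23] pointing down, gripper open.
Joint ranges: [-3.03, 3.03], [-0.79, 2.21], [0.23, 2.52], [-1.04, 4.18], [0, 3.07], [-2.55, 2.55]. Speed limits (rad/s): [2.22, 2.22, 2.57, 3.14, 3.14, 3.14].

### API

Orientations are given as [roll, pitch, yaw] about the fixed x, y, z axes, in that order (R = Rz(yaw) Ry(pitch) Rx(roll)).
In Python, from station import ctrl gives the robot as it stands. The module is installed in compiled form; this text tells all that it offers.
- The arm moves only by the tool apply_moves, never from a script. Its argument "deltas" is a list of rows, each a list of 7 numbers: the closure in counts, from 0 (fully open) to 255 (shut), then the shift along the world's x, y, z in cm, then the turn, a rotation vector about the world's x, y, z in rad. In form: [[jaw, tx, ty, tz, ax, ay, az], ...]. A call has 1 to 10 rows; each row shifts and turns the commanded pose from where the row before left it; what a row does not reach is not made up. A row lasts 1/10 s, in which the tool goes at most 50 mm and 8.59 degrees, less where a joint would pass 70% of its speed; a pose out of reach is approached as far as the arm can. A call with a gripper value outside its range is refused whole. The fingers move at their own pace and stop on an object; "grip_force" is the grip in N (left out, the last holds). Time passes only in rows, so rows that do not move let the fingers close. It gives the time, the measured TCP pose, the force, the opening and the grip force at its end, in the units of the state.
- ctrl.get_obs(): the state, without advancing time (a new reading comes with each control period).
- ctrl.camera(name): name is "scene" or "top" or "wrist"; returns a dict with "img" (384x512x3 uint8, red, green, blue), "K" (3x3 intrinsics, pixels), "k1" (the pictures are not rectified: a ray, as slopes to the right and down, at radius r is drawn at 1 + k1 r^2 times it, then the intrinsics apply), "pose" (4x4, takes a point from camera to world coordinates); the wrist camera has in their place "hand_eye" (4x4, takes a point from camera to tool coordinates, whose origin is the TCP and whose axes are the flange's). Camera axes: x right, y up, looking along -z (the intrinsics and any distortion apply to the point x, -y, -z); pixel columns grow to the right and rows downward; lengths in m; the calibration is good to about 2 mm. A picture is of the moment at which its call begins: read the wrist's pose just before it. There is no depth.
- ctrl.hand_in(): hands the job in; it is judged then, once.
The state is a dict: "time_s": time; "qpos": joint angles; "joint_vel": joint speeds; "tau": joint torques, N m; "ee_pos": TCP position; "eef_rot": TCP orientation; "force": force on the tool from outside, world axes, zero at the start; "moment": the same for the moment, N m; "grip_width": finger opening in m; "grip_force": force on a finger pad.
Only numpy, scipy, OpenCV 4.12 (cv2) and the standard library are available. Lean on these libraries where they do the work, as an engineer would, in place of code of your own. Each camera call takes 0.05 s, during which the arm holds its last target. There are 200 camera calls.

## Working session

There is one attempt and no reset: what is moved stays moved. The work goes in short steps, Python scripts to look and compute and a tool call to move; the robot and the scene stay as the last step left them, time stands still between calls to the robot, and variables do not carry over. Pictures are saved under pics/ and viewed, at most 10 in all, crops included, and the job is handed in when it is done.

Besides the shell and the picture viewer there is one more tool, called after ">>>" in YAML: its name, and indented under it one key for each argument. apply_moves: Moves the arm, as the interface text tells. Its arguments: {"type":"object","properties":{"deltas":{"type":"array"},"grip_force":{"type":"number"}},"required":["deltas"]}

```bash
mkdir -p pics
cat > h.py <<'E'
import numpy as np, cv2
from station import ctrl
from scipy.spatial.transform import Rotation as R
def snap(n,f):
    o=ctrl.get_obs(); c=ctrl.camera(n); cv2.imwrite('pics/'+f,c['img'][:,:,::-1])
    if 'pose' in c: P=np.array(c['pose'])
    else:
        T=np.eye(4); T[:3,:3]=R.from_euler('xyz',o['eef_rot']).as_matrix(); T[:3,3]=o['ee_pos']; P=T@np.array(c['hand_eye'])
    np.savez('pics/'+f+'.npz',K=c['K'],k1=c['k1'],P=P,img=c['img']); return c['img']
def cast(f,uv,z):
    d=np.load('pics/'+f+'.npz'); K=d['K'];P=d['P'];k=float(d['k1'])
    out=[]
    for (u,v) in uv:
        p=cv2.undistortPoints(np.array([[[u,v]]],float),K,np.array([k,0,0,0.]))[0,0]
        r=P[:3,:3]@np.array([p[0],-p[1],-1]); t=(z-P[2,3])/r[2]; out.append(P[:3,3]+t*r)
    return np.array(out)
E
python3 - <<'E'
from h import *
a=snap('top','top1.png');b=snap('scene','scene1.png')
for n in('top1.png','scene1.png'):
    d=np.load('pics/'+n+'.npz');print(d['K'].round(1),d['k1'],d['P'].round(3))
print(ctrl.get_obs())
E
```

```text
[[437.    0.  256.3]
 [  0.  437.  201.7]
 [  0.    0.    1. ]] 0.015323033846161726 [[-0.027  0.992 -0.125  0.313]
 [-1.    -0.028 -0.007 -0.013]
 [-0.011  0.125  0.992  1.434]
 [ 0.     0.     0.     1.   ]]
[[413.3   0.  259.4]
 [  0.  413.3 189.4]
 [  0.    0.    1. ]] -0.017461554079969143 [[ 0.68  -0.433  0.593  1.186]
 [ 0.734  0.414 -0.539 -0.667]
 [-0.012  0.801  0.599  0.825]
 [ 0.     0.     0.     1.   ]]
{'time_s': 0.1, 'qpos': array([-1.17359802e+00,  3.00381626e-01,  1.52152073e+00,  3.81968004e-06,
        1.32071741e+00, -6.65889007e-02]), 'joint_vel': array([ 0.00183228, -0.00268829, -0.00265252,  0.00222787, -0.00231656,
        0.00048331]), 'tau': array([ 2.59676643e-03, -5.32646298e+01, -3.53283262e+01,  7.09166424e-02,
        2.34691927e-02, -7.84685699e-05]), 'ee_pos': array([ 0.24595631, -0.49169975,  0.22996093]), 'eef_rot': array([-3.14056806e+00, -7.20358609e-05,  4.63786225e-01]), 'force': array([ 0.04347702, -0.45121596, -0.3562148 ]), 'moment': array([0.00287867, 0.00937711, 0.03758708]), 'grip_force': 0.0, 'grip_width': 0.09408285957324058}
```

View pics/top1.png

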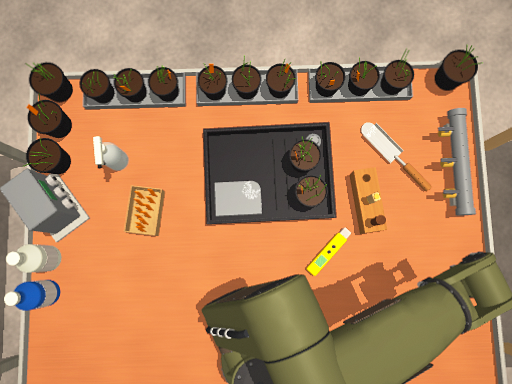

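View pics/scene1.png

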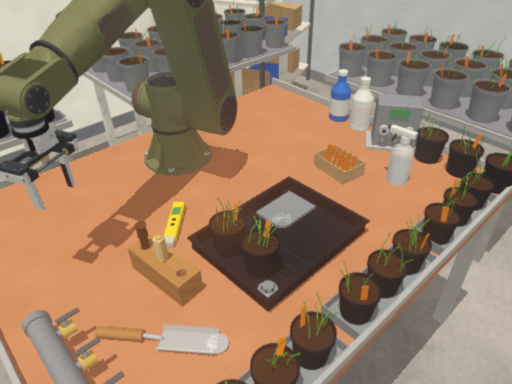

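The top view shows the tray spanning about (204,123)-(335,223), the patch at (215-260,181-215), pots at (305,155) and (311,190), and the block at (352-385,170-233). The probe is at (376,197) and the dibber at (378,220).

Run:
```python
from h import *
n='top1.png'; im=np.load('pics/top1.png.npz')['img']
hsv=cv2.cvtColor(im,cv2.COLOR_RGB2HSV)
# tray: dark
m=((hsv[...,2]<75)|((hsv[...,1]<60)&(hsv[...,2]<255))).astype(np.uint8); w=np.zeros_like(m); w[110:235,195:345]=1; m*=w
m=cv2.morphologyEx(m,cv2.MORPH_OPEN,np.ones((5,5)))
c=max(cv2.findContours(m,0,2)[0],key=cv2.contourArea); r=cv2.minAreaRect(c); b=cv2.boxPoints(r);print('tray px',b.round(1).tolist())
print(cast(n,b,0.045).round(4))
g=((hsv[...,1]<40)&(hsv[...,2]>110)).astype(np.uint8); w[:]=0; w[170:222,208:270]=1
c=max(cv2.findContours(g*w,0,2)[0],key=cv2.contourArea); r=cv2.minAreaRect(c); b=cv2.boxPoints(r);print('patch px',b.round(1).tolist());print(cast(n,b,0.013).round(4))
print('probe top',cast(n,[(376.5,197)],.144),'dib',cast(n,[(378,220)],.148),'hole',cast(n,[(367,178)],.072))
cr=im[160:245,335:400]; cv2.imwrite('pics/c1.png',cv2.resize(cr,None,fx=7,fy=7,interpolation=2)[:,:,::-1][:600])
```

```text
tray px [[201.5, 128.8000030517578], [329.8999938964844, 122.0999984741211], [334.79998779296875, 217.10000610351562], [206.39999389648438, 223.8000030517578]]
[[ 0.7346  0.1702  0.045 ]
 [ 0.7444 -0.2504  0.045 ]
 [ 0.4324 -0.2512  0.045 ]
 [ 0.4224  0.158   0.045 ]]
patch px [[213.8000030517578, 181.89999389648438], [260.1000061035156, 179.8000030517578], [261.70001220703125, 213.5], [215.3000030517578, 215.60000610351562]]
[[ 0.5626  0.136   0.013 ]
 [ 0.5653 -0.0172  0.013 ]
 [ 0.4537 -0.0191  0.013 ]
 [ 0.4509  0.1326  0.013 ]]
probe top [[ 0.48040868 -0.36061932  0.144     ]] dib [[ 0.41162463 -0.35976176  0.148     ]] hole [[ 0.55094782 -0.35389337  0.072     ]]
```

View pics/c1.png

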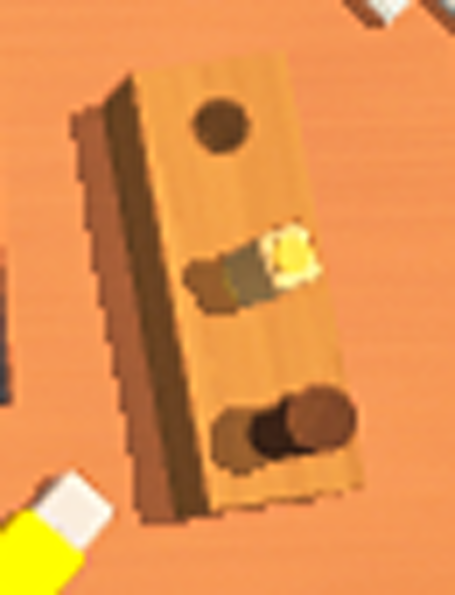

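>>> apply_moves:
  deltas:
    - [60,2,1.6,0.6,0,0,0.14]
    - [60,2,1.6,0.6,0,0,0.14]
    - [60,2,1.6,0.6,0,0,0.14]
    - [60,2,1.6,0.6,0,0,0.14]
    - [60,2,1.6,0.6,0,0,0.14]
    - [60,2,1.6,0.6,0,0,0.14]
    - [60,2,1.6,0.6,0,0,0.14]
    - [60,2,1.6,0.6,0,0,0.13]
    - [60,0,0,0,0,0,0]
    - [60,0,0,0,0,0,0]
  grip_force: 60

```text
time_s: 1.1
ee_pos: [0.406, -0.3638, 0.2781]
eef_rot: [-3.141, -0.0, 1.573]
force: [0.3, -0.2, -0.3]
grip_width: 0.0716
grip_force: 0.0
```

Run:
```python
from h import *
print(cast('top1.png',[(376.7,196.6)],.144),cast('top1.png',[(380.7,219.7)],.148))
o=ctrl.get_obs();print(o['ee_pos'],o['eef_rot'],o['grip_width'],o['qpos'],o['force'])
snap('wrist','w1.png');print(np.load('pics/w1.png.npz')['P'].round(3))
```

```text
[[ 0.4815889  -0.36128258  0.144     ]] [[ 0.41229303 -0.36770715  0.148     ]]
[ 0.40598896 -0.36377535  0.27809166] [-3.14113503e+00 -2.57145098e-04  1.57252582e+00] 0.0715838333652803 [-7.97737461e-01  2.56859011e-01  1.46495085e+00 -1.50557700e-04
  1.42028617e+00 -7.99444401e-01] [ 0.28139903 -0.24722444 -0.29608397]
[[ 1.    -0.001 -0.     0.407]
 [ 0.001  0.968  0.25  -0.291]
 [-0.    -0.25   0.968  0.432]
 [ 0.     0.     0.     1.   ]]
```

View pics/w1.png

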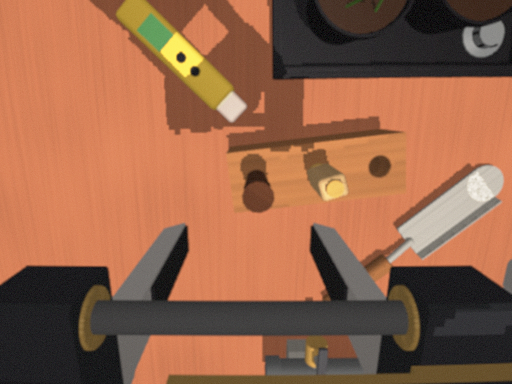

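The wrist view shows the probe's handle top at about (332,185), the dibber at (258,195) and the free hole at (380,166). The meter and tray are clear of it.

Run:
```python
from h import *
n='w1.png'; im=np.load('pics/w1.png.npz')['img']
cr=im[125:215,222:412]; cv2.imwrite('pics/c2.png',cv2.resize(cr,(760,360),interpolation=2)[:,:,::-1])
print('hole',cast(n,[(380,166)],.072),'probe',cast(n,[(334,187)],.144),'dib',cast(n,[(258,195)],.148))
```

```text
hole [[ 0.5544616  -0.34973257  0.072     ]] probe [[ 0.48441769 -0.35745373  0.144     ]] dib [[ 0.4149431 -0.3640542  0.148    ]]
```

View pics/c2.png

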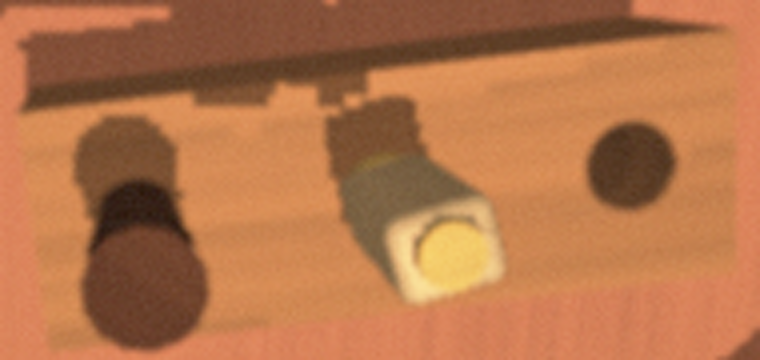

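>>> apply_moves:
  deltas:
    - [60,2.6,0.2,0,0,0,0.1]
    - [60,2.6,0.2,0,0,0,0.1]
    - [60,2.5,0.1,-2,0,0,0.05]
    - [60,0,0,-3.6,0,0,0]
    - [60,0,0,-4,0,0,0]
    - [60,0,0,-4,0,0,0]
    - [60,0,0,-2,0,0,0]
    - [60,0,0,0,0,0,0]
    - [60,0,0,0,0,0,0]

```text
time_s: 2.05
ee_pos: [0.4827, -0.3596, 0.1231]
eef_rot: [3.141, 0.0, 1.822]
force: [-0.1, 0.4, 0.8]
grip_width: 0.0718
grip_force: 0.0
```

Run:
```python
from h import *
o=ctrl.get_obs();print(o['ee_pos'],o['eef_rot'],o['force'])
im=snap('wrist','w2.png'); 
cv2.imwrite('pics/c3.png',cv2.resize(im[100:384],(768,426))[:,:,::-1])
```

```text
[ 0.48271805 -0.35963781  0.1231137 ] [3.14146673e+00 2.28503968e-04 1.82193935e+00] [-0.14155115  0.42523022  0.7813606 ]
```

View pics/c3.png

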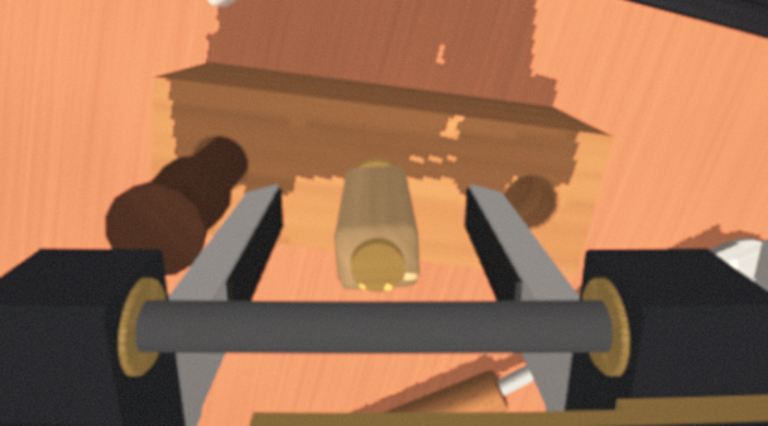

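The handle is centred and square between the fingers, with its top at about (251,277) in the original picture. I close on it.

>>> apply_moves:
  deltas:
    - [200,0,0,0,0,0,0]
    - [200,0,0,0,0,0,0]
    - [200,0,0,0,0,0,0]
    - [200,0,0,0,0,0,0]
    - [200,0,0,0,0,0,0]
    - [200,0,0,0,0,0,0]
  grip_force: 60

```text
time_s: 2.7
ee_pos: [0.4831, -0.3589, 0.1225]
eef_rot: [3.142, 0.0, 1.824]
force: [2.1, -0.3, 0.9]
grip_width: 0.0276
grip_force: 0.6
```

Run:
```python
from h import *
o=ctrl.get_obs();print(o['ee_pos'],o['eef_rot'],o['force'],o['moment'])
print(cast('w2.png',[(251,277)],.144))
```

```text
[ 0.48307808 -0.35886995  0.12249746] [3.14155050e+00 5.25766921e-05 1.82385125e+00] [ 2.09466884 -0.25369067  0.94204116] [ 0.02892649 -0.30369165 -0.00423197]
[[ 0.48441233 -0.35916633  0.144     ]]
```

>>> apply_moves:
  deltas:
    - [255,0.1,0,0,0,0,0]
    - [255,0,0,0,0,0,0]
    - [255,0,0,0,0,0,0]
    - [255,0,0,0,0,0,0]
    - [255,0,0,0,0,0,0]
  grip_force: 60

```text
time_s: 3.2
ee_pos: [0.484, -0.3589, 0.1225]
eef_rot: [3.142, 0.0, 1.824]
force: [-1.1, 0.1, 1.2]
grip_width: 0.0262
grip_force: 59.5
```

Run:
```python
from h import *
o=ctrl.get_obs();print(o['ee_pos'],o['eef_rot'],o['force'],o['moment'])
```

```text
[ 0.48403803 -0.35892719  0.1224892 ] [3.14158800e+00 9.40513261e-05 1.82377943e+00] [-1.12071567  0.0582643   1.1935803 ] [-0.0411197   0.20763731  0.03785587]
```

>>> apply_moves:
  deltas:
    - [255,0,0,2,0,0,0]
    - [255,0,0,3,0,0,0]
    - [255,0,0,3,0,0,0]
    - [255,-1,1,2,0,0,0]
    - [255,-3.4,3,1,0,0,-0.05]
    - [255,-3,3,0,0,0,-0.1]
    - [255,-1,4.4,0,0,0,-0.1]
    - [255,0,4.5,0,0,0,0]
    - [255,0,4.5,0,0,0,0]
    - [255,0,4.5,0,0,0,0]

```text
time_s: 4.2
ee_pos: [0.3996, -0.1082, 0.2325]
eef_rot: [3.141, -0.0, 1.573]
force: [0.8, -0.3, -1.7]
grip_width: 0.0256
grip_force: 59.5
```

>>> apply_moves:
  deltas:
    - [255,0,4.5,0,0,0,0]
    - [255,2,4.2,1,0,0,0]
    - [255,4,3,1,0,0,0]
    - [255,4,2,0,0,0,0]
    - [255,4,2,0,0,0,0]
    - [255,3,0,0,0,0,0]
    - [255,0,0,0,0,0,0]
    - [255,0,0,0,0,0,0]

```text
time_s: 5.0
ee_pos: [0.569, 0.0466, 0.2514]
eef_rot: [-3.14, -0.0, 1.574]
force: [-0.2, -0.1, -1.2]
grip_width: 0.026
grip_force: 59.5
```

Run:
```python
from h import *
o=ctrl.get_obs();print(o['ee_pos'],o['eef_rot'],o['force'],o['moment'],o['grip_width'])
im=snap('wrist','w3.png'); 
cv2.imwrite('pics/c4.png',cv2.resize(im,(768,576))[:,:,::-1])
```

```text
[0.56904388 0.04657375 0.25140863] [-3.14009704e+00 -1.03549075e-04  1.57387371e+00] [-0.17458442 -0.07271955 -1.1583071 ] [-0.00673231 -0.06932859 -0.01335875] 0.02598879791516614
```

View pics/c4.png

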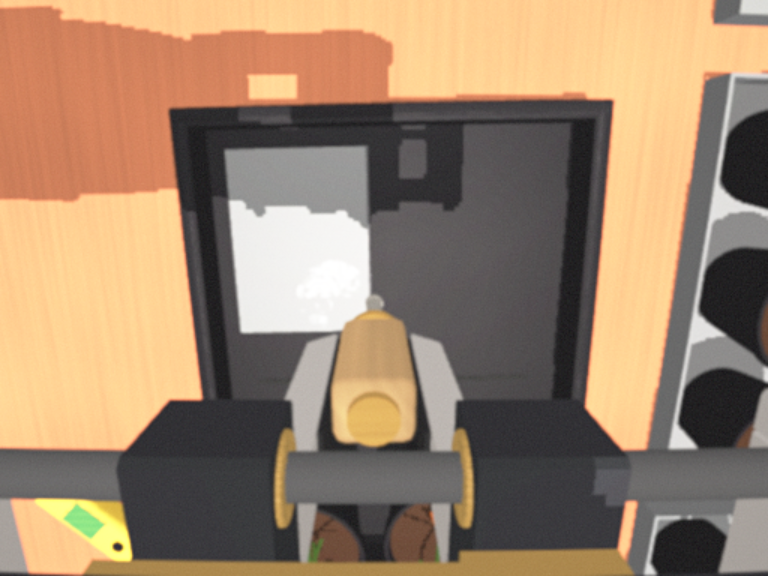

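The patch is in plain view (enlarged pixels): top corners at (224,150) and (368,146), bottom-left at (241,333), right edge near x=370. The ball is at about (374,303), over the long edge.

Run:
```python
from h import *
s=1/1.5
f=lambda l,z:print(cast('w3.png',[(a*s,b*s) for a,b in l],z).round(4).tolist())
f([(224,150),(368,146),(371,285),(241,333),(300,330)],.013)
f([(190,128),(570,120)],.045)   # inner rim
f([(215,135),(555,128)],.005)
print('ball',cast('w3.png',[(374*s,303*s)],.2514-.1085+.005))
```

```text
[[0.453, 0.1326, 0.013], [0.5652, 0.1355, 0.013], [0.5677, 0.0247, 0.013], [0.4567, -0.0177, 0.013], [0.5073, -0.0148, 0.013]]
[[0.4392, 0.1467, 0.045], [0.7083, 0.1529, 0.045]]
[[0.4442, 0.1443, 0.005], [0.7124, 0.1505, 0.005]]
ball [[0.57001462 0.04717193 0.1479    ]]
```

>>> apply_moves:
  deltas:
    - [255,2,2.5,0,0,0,0]
    - [255,0.1,2.5,0,0,0,0]
    - [255,0,2.5,-2,0,0,0]
    - [255,0,0,-4,0,0,0]
    - [255,0,0,-4,0,0,0]
    - [255,0,0,-2,0,0,0]
    - [255,0,0,-0.8,0,0,0]
    - [255,0,0,-0.5,0,0,0]
    - [255,0,0,0,0,0,0]
    - [255,0,0,0,0,0,0]

```text
time_s: 6.05
ee_pos: [0.5907, 0.1215, 0.1207]
eef_rot: [3.14, -0.0, 1.574]
force: [1.2, -0.3, -1.4]
grip_width: 0.0259
grip_force: 59.5
```

>>> apply_moves:
  deltas:
    - [255,0,0,-0.2,0,0,0]
    - [255,0,0,-0.1,0,0,0]
    - [255,0,0,-0.1,0,0,0]
    - [255,0,0,0,0,0,0]

```text
time_s: 6.45
ee_pos: [0.5902, 0.1215, 0.1152]
eef_rot: [-3.141, 0.0, 1.574]
force: [-0.3, -0.5, -2.0]
grip_width: 0.0254
grip_force: 59.5
```

>>> apply_moves:
  deltas:
    - [255,0,0,-0.1,0,0,0]
    - [255,0,0,0,0,0,0]
    - [255,0,0,0,0,0,0]

```text
time_s: 6.75
ee_pos: [0.5903, 0.1215, 0.1143]
eef_rot: [3.142, 0.0, 1.574]
force: [-0.6, -0.2, -1.6]
grip_width: 0.0258
grip_force: 59.5
```

>>> apply_moves:
  deltas:
    - [255,0,0,-0.05,0,0,0]
    - [255,0,0,0,0,0,0]
    - [255,0,0,0,0,0,0]

```text
time_s: 7.05
ee_pos: [0.5902, 0.1215, 0.1137]
eef_rot: [-3.142, 0.0, 1.574]
force: [-0.2, -0.3, -1.2]
grip_width: 0.0258
grip_force: 59.5
```

>>> apply_moves:
  deltas:
    - [255,0,0,-0.05,0,0,0]
    - [255,0,0,0,0,0,0]
    - [255,0,0,0,0,0,0]

```text
time_s: 7.35
ee_pos: [0.5903, 0.1215, 0.1133]
eef_rot: [3.142, -0.0, 1.574]
force: [-0.7, -0.5, -0.8]
grip_width: 0.0257
grip_force: 59.5
```

>>> apply_moves:
  deltas:
    - [255,0,0,-0.05,0,0,0]
    - [255,0,0,0,0,0,0]
    - [255,0,0,0,0,0,0]

```text
time_s: 7.65
ee_pos: [0.5904, 0.1216, 0.113]
eef_rot: [3.141, -0.0, 1.574]
force: [-0.7, 0.3, 2.7]
grip_width: 0.0256
grip_force: 59.5
```

>>> apply_moves:
  deltas:
    - [255,-0.3,0,0.02,0,0,0]
    - [255,-0.3,0,0,0,0,0]
    - [255,-0.3,0,0,0,0,0]
    - [255,-0.3,0,0,0,0,0]
    - [255,-0.2,0,0,0,0,0]
    - [255,-0.1,0,0,0,0,0]
    - [255,0,0,0,0,0,0]

```text
time_s: 8.35
ee_pos: [0.5751, 0.1216, 0.113]
eef_rot: [-3.141, -0.0, 1.574]
force: [0.6, -0.7, 3.2]
grip_width: 0.0258
grip_force: 59.5
```

>>> apply_moves:
  deltas:
    - [255,-0.1,0,0,0,0,0]
    - [255,-0.05,0,0,0,0,0]
    - [255,0,0,0,0,0,0]

```text
time_s: 8.65
ee_pos: [0.5738, 0.1215, 0.113]
eef_rot: [3.141, -0.0, 1.574]
force: [1.7, 0.6, 2.9]
grip_width: 0.0258
grip_force: 59.5
```

>>> apply_moves:
  deltas:
    - [255,-0.05,0,0,0,0,0]
    - [255,-0.05,0,0,0,0,0]
    - [255,0,0,0,0,0,0]

```text
time_s: 8.95
ee_pos: [0.5728, 0.1216, 0.113]
eef_rot: [3.141, -0.0, 1.574]
force: [3.0, -0.2, 2.8]
grip_width: 0.0261
grip_force: 59.5
```

>>> apply_moves:
  deltas:
    - [255,-0.05,0,0,0,0,0]
    - [255,0,0,0,0,0,0]
    - [255,0,0,0,0,0,0]

```text
time_s: 9.25
ee_pos: [0.5722, 0.1215, 0.113]
eef_rot: [-3.142, 0.0, 1.574]
force: [2.8, -0.9, 4.4]
grip_width: 0.0259
grip_force: 59.5
```

>>> apply_moves:
  deltas:
    - [255,-0.05,0,0,0,0,0]
    - [255,0,0,0,0,0,0]
    - [255,0,0,0,0,0,0]

```text
time_s: 9.55
ee_pos: [0.5717, 0.1215, 0.113]
eef_rot: [-3.142, -0.0, 1.574]
force: [3.1, 0.1, 4.0]
grip_width: 0.0262
grip_force: 59.5
```

>>> apply_moves:
  deltas:
    - [255,0,0,0.06,0,0,0]
    - [255,0,0,0,0,0,0]
    - [255,0,0,0,0,0,0]

```text
time_s: 9.85
ee_pos: [0.5713, 0.1215, 0.1131]
eef_rot: [-3.14, 0.0, 1.574]
force: [-0.0, -0.6, 2.0]
grip_width: 0.0261
grip_force: 59.5
```

>>> apply_moves:
  deltas:
    - [255,-0.05,0,0,0,0,0]
    - [255,0,0,0,0,0,0]
    - [255,0,0,0,0,0,0]

```text
time_s: 10.15
ee_pos: [0.571, 0.1215, 0.1133]
eef_rot: [-3.141, 0.0, 1.574]
force: [0.3, -0.4, -1.3]
grip_width: 0.0256
grip_force: 59.5
```

>>> apply_moves:
  deltas:
    - [255,-0.05,0,0,0,0,0]
    - [255,0,0,0,0,0,0]
    - [255,0,0,0,0,0,0]

```text
time_s: 10.45
ee_pos: [0.5706, 0.1215, 0.1134]
eef_rot: [-3.141, 0.0, 1.574]
force: [-0.1, -0.3, -2.4]
grip_width: 0.0257
grip_force: 59.5
```

>>> apply_moves:
  deltas:
    - [255,-0.05,0,0,0,0,0]
    - [255,0,0,0,0,0,0]
    - [255,0,0,0,0,0,0]

```text
time_s: 10.75
ee_pos: [0.5702, 0.1215, 0.1135]
eef_rot: [-3.141, 0.0, 1.574]
force: [0.2, -0.1, -1.6]
grip_width: 0.0259
grip_force: 59.5
```

>>> apply_moves:
  deltas:
    - [255,-0.05,0,0,0,0,0]
    - [255,0,0,0,0,0,0]
    - [255,0,0,0,0,0,0]

```text
time_s: 11.05
ee_pos: [0.5698, 0.1216, 0.1136]
eef_rot: [3.141, -0.0, 1.574]
force: [-0.5, 0.9, -1.2]
grip_width: 0.0254
grip_force: 59.5
```

>>> apply_moves:
  deltas:
    - [255,-0.05,0,0,0,0,0]
    - [255,0,0,0,0,0,0]
    - [255,0,0,0,0,0,0]

```text
time_s: 11.35
ee_pos: [0.5693, 0.1215, 0.1136]
eef_rot: [3.142, 0.0, 1.574]
force: [0.1, 0.5, -2.0]
grip_width: 0.0258
grip_force: 59.5
```

>>> apply_moves:
  deltas:
    - [255,-0.05,0,0,0,0,0]
    - [255,0,0,0,0,0,0]
    - [255,0,0,0,0,0,0]

```text
time_s: 11.65
ee_pos: [0.5687, 0.1215, 0.1136]
eef_rot: [3.142, -0.0, 1.574]
force: [-0.6, 0.2, -0.5]
grip_width: 0.0258
grip_force: 59.5
```

>>> apply_moves:
  deltas:
    - [255,-0.05,0,0,0,0,0]
    - [255,0,0,0,0,0,0]
    - [255,0,0,0,0,0,0]

```text
time_s: 11.95
ee_pos: [0.5683, 0.1215, 0.1136]
eef_rot: [3.142, -0.0, 1.574]
force: [-0.3, -0.9, -1.8]
grip_width: 0.0257
grip_force: 59.5
```

>>> apply_moves:
  deltas:
    - [255,-0.05,0,0,0,0,0]
    - [255,0,0,0,0,0,0]
    - [255,0,0,0,0,0,0]

```text
time_s: 12.25
ee_pos: [0.5677, 0.1215, 0.1136]
eef_rot: [-3.142, -0.0, 1.574]
force: [1.1, 0.5, -1.4]
grip_width: 0.0259
grip_force: 59.5
```

>>> apply_moves:
  deltas:
    - [255,-0.05,0,0,0,0,0]
    - [255,0,0,0,0,0,0]
    - [255,0,0,0,0,0,0]

```text
time_s: 12.55
ee_pos: [0.5672, 0.1215, 0.1136]
eef_rot: [-3.142, -0.0, 1.574]
force: [-0.4, -0.2, -1.3]
grip_width: 0.0258
grip_force: 59.5
```

>>> apply_moves:
  deltas:
    - [255,-0.05,0,0,0,0,0]
    - [255,0,0,0,0,0,0]
    - [255,0,0,0,0,0,0]

```text
time_s: 12.85
ee_pos: [0.5669, 0.1215, 0.1136]
eef_rot: [3.141, -0.0, 1.574]
force: [1.1, 1.1, -2.8]
grip_width: 0.0255
grip_force: 59.5
```

>>> apply_moves:
  deltas:
    - [255,-0.05,0,0,0,0,0]
    - [255,0,0,0,0,0,0]
    - [255,0,0,0,0,0,0]

```text
time_s: 13.15
ee_pos: [0.5666, 0.1215, 0.1137]
eef_rot: [3.141, -0.0, 1.574]
force: [4.8, -0.6, -3.0]
grip_width: 0.0257
grip_force: 59.5
```

Run:
```python
from h import *
for i in range(4):
    o=ctrl.get_obs();print(o['ee_pos'].round(4),o['force'].round(1),o['moment'].round(3)); im=snap('wrist','w4.png')
cv2.imwrite('pics/c5.png',cv2.resize(im[60:340,150:410],(780,840),interpolation=2)[:600,:,::-1])
```

```text
[0.5666 0.1215 0.1137] [ 4.8 -0.6 -3. ] [-0.041 -1.477 -0.012]
[0.5666 0.1215 0.1137] [ 4.5 -0.7 -2.3] [-0.116 -1.512  0.025]
[0.5666 0.1215 0.1137] [ 6.4 -0.8 -3. ] [-0.079 -1.572  0.053]
[0.5666 0.1215 0.1137] [ 4.7 -0.6 -3.2] [-0.126 -1.555  0.027]
```

View pics/c5.png

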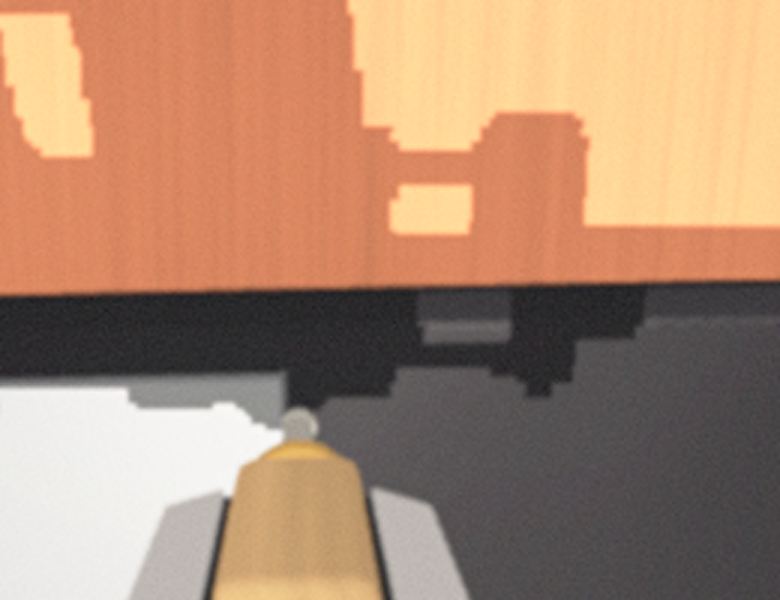

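The picture shows the ball in the corner at (300,425), about 14 mm short of the patch's end at row 375. Contact force is about 5 N, and the moment confirms it. I go to the edge's end first, then draw along.

>>> apply_moves:
  deltas:
    - [255,0,0.2,-0.02,0,0,0]
    - [255,-0.004,0.2,0,0,0,0]
    - [255,-0.004,0.2,0,0,0,0]
    - [255,-0.004,0.2,0,0,0,0]
    - [255,0,0,0,0,0,0]

```text
time_s: 13.85
ee_pos: [0.5664, 0.1295, 0.1136]
eef_rot: [3.141, 0.0, 1.574]
force: [6.1, -0.9, -2.0]
grip_width: 0.0255
grip_force: 59.5
```

>>> apply_moves:
  deltas:
    - [255,0.004,-0.2,0,0,0,0]
    - [255,0.006,-0.3,0,0,0,0]
    - [255,0.006,-0.3,0,0,0,0]
    - [255,0.006,-0.3,0,0,0,0]
    - [255,0.006,-0.3,0,0,0,0]

```text
time_s: 14.35
ee_pos: [0.5667, 0.116, 0.1136]
eef_rot: [3.141, -0.001, 1.574]
force: [4.8, 4.6, -2.2]
grip_width: 0.0257
grip_force: 59.5
```

```bash
cat > o.py <<'E'
from station import ctrl
o=ctrl.get_obs();print(o['time_s'],o['ee_pos'].round(4),o['force'].round(1),o['moment'].round(3))
E
python3 o.py
```

```text
14.35 [0.5667 0.116  0.1136] [ 4.8  4.6 -2.2] [ 1.081 -1.43  -0.09 ]
```

>>> apply_moves:
  deltas:
    - [255,0.02,-0.3,0,0,0,0]
    - [255,0.008,-0.3,0,0,0,0]
    - [255,0.006,-0.3,0,0,0,0]
    - [255,0.006,-0.3,0,0,0,0]
    - [255,0.006,-0.3,0,0,0,0]

```text
time_s: 14.85
ee_pos: [0.5671, 0.101, 0.1136]
eef_rot: [3.141, -0.001, 1.574]
force: [4.1, 3.6, -1.0]
grip_width: 0.026
grip_force: 59.5
```

>>> apply_moves:
  deltas:
    - [255,0.006,-0.3,0,0,0,0]
    - [255,0.006,-0.3,0,0,0,0]
    - [255,0.006,-0.3,0,0,0,0]
    - [255,0.006,-0.3,0,0,0,0]
    - [255,0.006,-0.3,0,0,0,0]

```text
time_s: 15.35
ee_pos: [0.5674, 0.086, 0.1136]
eef_rot: [3.141, -0.001, 1.574]
force: [4.9, 3.4, -1.9]
grip_width: 0.0258
grip_force: 59.5
```

```bash
python3 o.py
```

```text
15.35 [0.5674 0.086  0.1136] [ 4.9  3.4 -1.9] [ 1.013 -1.418  0.021]
```

>>> apply_moves:
  deltas:
    - [255,0.01,-0.3,0,0,0,0]
    - [255,0.006,-0.3,0,0,0,0]
    - [255,0.007,-0.3,0,0,0,0]
    - [255,0.006,-0.3,0,0,0,0]
    - [255,0.007,-0.3,0,0,0,0]
    - [255,0.006,-0.3,0,0,0,0]
    - [255,0.007,-0.3,0,0,0,0]

```text
time_s: 16.05
ee_pos: [0.5679, 0.065, 0.1136]
eef_rot: [3.141, -0.001, 1.574]
force: [4.2, 4.5, -0.5]
grip_width: 0.0257
grip_force: 59.5
```

>>> apply_moves:
  deltas:
    - [255,0.006,-0.3,0,0,0,0]
    - [255,0.007,-0.3,0,0,0,0]
    - [255,0.006,-0.3,0,0,0,0]
    - [255,0.007,-0.3,0,0,0,0]
    - [255,0.006,-0.3,0,0,0,0]
    - [255,0.007,-0.3,0,0,0,0]
    - [255,0.006,-0.3,0,0,0,0]

```text
time_s: 16.75
ee_pos: [0.5684, 0.0441, 0.1136]
eef_rot: [3.141, -0.001, 1.574]
force: [4.5, 4.1, -1.4]
grip_width: 0.0259
grip_force: 59.5
```

```bash
python3 o.py
```

```text
16.75 [0.5684 0.0441 0.1136] [ 4.5  4.1 -1.4] [ 1.056 -1.491 -0.056]
```

>>> apply_moves:
  deltas:
    - [255,0.008,-0.3,0,0,0,0]
    - [255,0.007,-0.3,0,0,0,0]
    - [255,0.007,-0.3,0,0,0,0]
    - [255,0.007,-0.3,0,0,0,0]
    - [255,0.007,-0.3,0,0,0,0]
    - [255,0.007,-0.3,0,0,0,0]
    - [255,0.007,-0.3,0,0,0,0]
    - [255,0.007,-0.3,0,0,0,0]
    - [255,0.006,-0.3,0,0,0,0]

```text
time_s: 17.65
ee_pos: [0.569, 0.0171, 0.1136]
eef_rot: [3.141, -0.002, 1.574]
force: [5.7, 4.7, -2.0]
grip_width: 0.0258
grip_force: 59.5
```

```bash
python3 o.py; python3 -c "
import numpy as np
for k in range(1,19):
  a=np.radians(-88.7-5*(k-.5)); print(k,(.3*np.cos(a)).round(3),(.3*np.sin(a)).round(3), 'n',(-np.sin(a)).round(2),np.cos(a).round(2))"
```

```text
17.65 [0.569  0.0171 0.1136] [ 5.7  4.7 -2. ] [ 1.132 -1.554  0.01 ]
1 -0.006 -0.3 n 1.0 -0.02
2 -0.032 -0.298 n 0.99 -0.11
3 -0.058 -0.294 n 0.98 -0.19
4 -0.084 -0.288 n 0.96 -0.28
5 -0.108 -0.28 n 0.93 -0.36
6 -0.132 -0.269 n 0.9 -0.44
7 -0.155 -0.257 n 0.86 -0.52
8 -0.177 -0.242 n 0.81 -0.59
9 -0.198 -0.226 n 0.75 -0.66
10 -0.217 -0.208 n 0.69 -0.72
11 -0.234 -0.188 n 0.63 -0.78
12 -0.249 -0.167 n 0.56 -0.83
13 -0.263 -0.145 n 0.48 -0.88
14 -0.274 -0.121 n 0.4 -0.91
15 -0.284 -0.097 n 0.32 -0.95
16 -0.291 -0.072 n 0.24 -0.97
17 -0.296 -0.046 n 0.15 -0.99
18 -0.299 -0.02 n 0.07 -1.0
```

>>> apply_moves:
  deltas:
    - [255,0.014,-0.3,0,0,0,0]
    - [255,-0.032,-0.298,0,0,0,0]
    - [255,-0.058,-0.294,0,0,0,0]
    - [255,-0.084,-0.288,0,0,0,0]

```text
time_s: 18.05
ee_pos: [0.5676, 0.0051, 0.1137]
eef_rot: [3.14, -0.001, 1.574]
force: [6.2, 2.3, -0.6]
grip_width: 0.0258
grip_force: 59.5
```

```bash
python3 o.py
```

```text
18.05 [0.5676 0.0051 0.1137] [ 6.2  2.3 -0.6] [ 0.524 -1.827 -0.004]
```

>>> apply_moves:
  deltas:
    - [255,-0.1,-0.284,0,0,0,0]
    - [255,-0.124,-0.273,0,0,0,0]
    - [255,-0.148,-0.261,0,0,0,0]
    - [255,-0.171,-0.247,0,0,0,0]

```text
time_s: 18.45
ee_pos: [0.5622, -0.0059, 0.1138]
eef_rot: [3.14, -0.0, 1.574]
force: [5.8, 0.3, -1.6]
grip_width: 0.0258
grip_force: 59.5
```

```bash
python3 o.py
```

```text
18.45 [ 0.5622 -0.0059  0.1138] [ 5.8  0.3 -1.6] [-0.084 -1.697 -0.003]
```

>>> apply_moves:
  deltas:
    - [255,-0.195,-0.23,0,0,0,0]
    - [255,-0.214,-0.212,0,0,0,0]
    - [255,-0.231,-0.192,0,0,0,0]
    - [255,-0.247,-0.171,0,0,0,0]

```text
time_s: 18.85
ee_pos: [0.5532, -0.0142, 0.1137]
eef_rot: [3.14, 0.0, 1.574]
force: [4.5, -2.8, -1.7]
grip_width: 0.026
grip_force: 59.5
```

```bash
python3 o.py
```

```text
18.85 [ 0.5532 -0.0142  0.1137] [ 4.5 -2.8 -1.7] [-0.657 -1.535 -0.053]
```

>>> apply_moves:
  deltas:
    - [255,-0.262,-0.149,0,0,0,0]
    - [255,-0.273,-0.125,0,0,0,0]
    - [255,-0.283,-0.101,0,0,0,0]
    - [255,-0.29,-0.076,0,0,0,0]

```text
time_s: 19.25
ee_pos: [0.5418, -0.0189, 0.1136]
eef_rot: [3.141, 0.001, 1.574]
force: [3.5, -2.6, -1.4]
grip_width: 0.0258
grip_force: 59.5
```

```bash
python3 o.py
```

```text
19.25 [ 0.5418 -0.0189  0.1136] [ 3.5 -2.6 -1.4] [-0.971 -1.038 -0.032]
```

>>> apply_moves:
  deltas:
    - [255,-0.296,-0.045,0,0,0,0]
    - [255,-0.299,-0.02,0,0,0,0]
    - [255,-0.3,-0.006,0,0,0,0]
    - [255,-0.3,-0.006,0,0,0,0]

```text
time_s: 19.65
ee_pos: [0.5297, -0.0197, 0.1135]
eef_rot: [3.141, 0.001, 1.574]
force: [3.2, -4.7, -1.4]
grip_width: 0.0259
grip_force: 59.5
```

```bash
python3 o.py
```

```text
19.65 [ 0.5297 -0.0197  0.1135] [ 3.2 -4.7 -1.4] [-1.273 -1.059 -0.028]
```

N is about 4.3 N and steady, so I continue along the short edge.

>>> apply_moves:
  deltas:
    - [255,-0.3,-0.012,0,0,0,0]
    - [255,-0.3,-0.008,0,0,0,0]
    - [255,-0.3,-0.007,0,0,0,0]
    - [255,-0.3,-0.007,0,0,0,0]
    - [255,-0.3,-0.007,0,0,0,0]

```text
time_s: 20.15
ee_pos: [0.5147, -0.0201, 0.1135]
eef_rot: [3.141, 0.001, 1.574]
force: [2.5, -3.9, -1.7]
grip_width: 0.026
grip_force: 59.5
```

>>> apply_moves:
  deltas:
    - [255,-0.3,-0.007,0,0,0,0]
    - [255,-0.3,-0.007,0,0,0,0]
    - [255,-0.3,-0.007,0,0,0,0]
    - [255,-0.3,-0.007,0,0,0,0]
    - [255,-0.3,-0.007,0,0,0,0]

```text
time_s: 20.65
ee_pos: [0.4997, -0.0204, 0.1135]
eef_rot: [3.141, 0.001, 1.574]
force: [3.3, -4.6, -1.7]
grip_width: 0.0256
grip_force: 59.5
```

```bash
python3 o.py;  python3 - <<'E'
from h import *
s=1/1.5
# near wall inner rim / floor line at left
print(cast('w3.png',[(212*s,250*s),(228*s,390*s)],.005), cast('w3.png',[(205*s,300*s)],.045))
E
```

```text
20.65 [ 0.4997 -0.0204  0.1135] [ 3.3 -4.6 -1.7] [-1.162 -1.035 -0.045]
[[ 0.43487889  0.05247881  0.005     ]
 [ 0.43894677 -0.07484141  0.005     ]] [[0.43979203 0.02021448 0.045     ]]
```

>>> apply_moves:
  deltas:
    - [255,-0.3,-0.008,0,0,0,0]
    - [255,-0.3,-0.008,0,0,0,0]
    - [255,-0.3,-0.007,0,0,0,0]
    - [255,-0.3,-0.007,0,0,0,0]
    - [255,-0.3,-0.007,0,0,0,0]
    - [255,-0.3,-0.007,0,0,0,0]

```text
time_s: 21.25
ee_pos: [0.4817, -0.0208, 0.1135]
eef_rot: [3.141, 0.001, 1.574]
force: [3.7, -4.0, -2.0]
grip_width: 0.0258
grip_force: 59.5
```

>>> apply_moves:
  deltas:
    - [255,-0.3,-0.007,0,0,0,0]
    - [255,-0.3,-0.007,0,0,0,0]
    - [255,-0.3,-0.007,0,0,0,0]
    - [255,-0.3,-0.007,0,0,0,0]
    - [255,-0.25,-0.005,0,0,0,0]
    - [255,-0.15,-0.003,0,0,0,0]
    - [255,0,0,0,0,0,0]
    - [255,0,0,0,0,0,0]

```text
time_s: 22.05
ee_pos: [0.4655, -0.0211, 0.1134]
eef_rot: [-3.141, 0.0, 1.574]
force: [0.3, -5.5, 2.1]
grip_width: 0.0257
grip_force: 59.5
```

```bash
python3 o.py
```

```text
22.05 [ 0.4655 -0.0211  0.1134] [ 0.3 -5.5  2.1] [-1.505  0.073  0.02 ]
```

>>> apply_moves:
  deltas:
    - [255,-0.2,-0.006,0.02,0,0,0]
    - [255,-0.2,-0.004,0,0,0,0]
    - [255,0,0,0,0,0,0]
    - [255,0,-0.2,0,0,0,0]
    - [255,0,-0.3,0,0,0,0]
    - [255,0,-0.3,0.5,0,0,0]
    - [255,0,0,3,0,0,0]
    - [255,0,0,4,0,0,0]
    - [255,0,0,4,0,0,0]
    - [255,-3,-1,0.5,0,0,0]

```text
time_s: 23.05
ee_pos: [0.4341, -0.0389, 0.238]
eef_rot: [3.135, 0.001, 1.575]
force: [-0.5, -0.1, -1.4]
grip_width: 0.0258
grip_force: 59.5
```

>>> apply_moves:
  deltas:
    - [255,-3,-3,0,0,0,0]
    - [255,0,-4.5,0,0,0,0]
    - [255,0,-4.5,0,0,0,0]
    - [255,0,-4.5,0,0,0,0]
    - [255,0,-4.5,0,0,0,0]
    - [255,0,-4.5,0,0,0,0]
    - [255,2,-3.5,0,0,0,0.1]
    - [255,3,-3,0,0,0,0.1]
    - [255,3,0,0,0,0,0.05]
    - [255,0,0,0,0,0,0]

```text
time_s: 24.05
ee_pos: [0.4836, -0.3591, 0.2325]
eef_rot: [-3.141, -0.002, 1.826]
force: [-0.4, -0.2, -2.4]
grip_width: 0.0258
grip_force: 59.5
```

```bash
python3 o.py
```

```text
24.05 [ 0.4836 -0.3591  0.2325] [-0.4 -0.2 -2.4] [-0.004 -0.079 -0.002]
```

>>> apply_moves:
  deltas:
    - [255,0.05,0,-2,0,0,0]
    - [255,0,0,-1.8,0,0,0]
    - [255,0,0,0,0,0,0]
    - [255,0,0,0,0,0,0]

```text
time_s: 24.45
ee_pos: [0.4821, -0.3589, 0.1963]
eef_rot: [3.142, -0.0, 1.823]
force: [-0.4, 0.2, -1.0]
grip_width: 0.026
grip_force: 59.5
```

```bash
python3 o.py
python3 - <<'E'
from h import *
im=snap('wrist','w5.png')
cv2.imwrite('pics/c6.png',cv2.resize(im[110:310,120:390],(810,600),interpolation=2)[:,:800,::-1])
E
```

```text
24.45 [ 0.4821 -0.3589  0.1963] [-0.4  0.2 -1. ] [-0.029 -0.118  0.05 ]
```

View pics/c6.png

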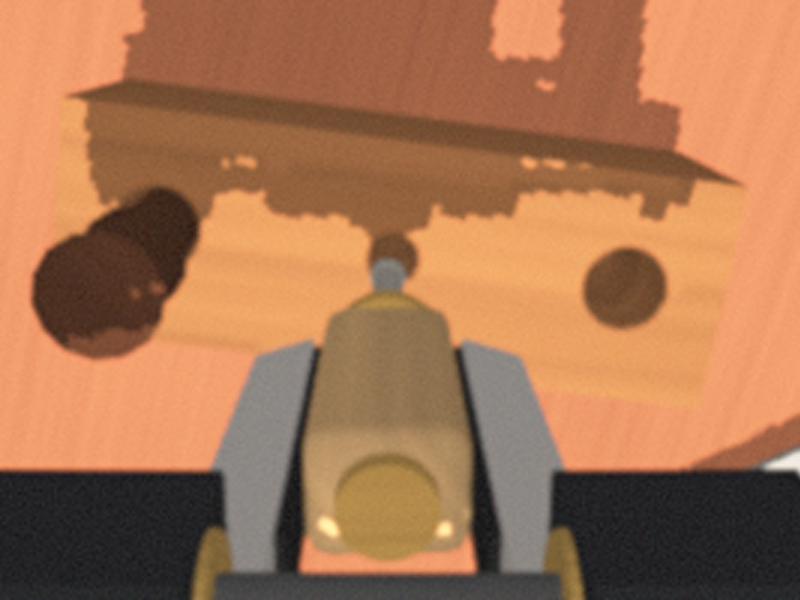

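The view shows the hole's mouth centred near (393,256) and the ball at about (388,272), so it is almost over the hole. I work out the offset.

Run:
```python
from h import *
c=lambda u,v,z:cast('w5.png',[(120+u/3,110+v/3)],z)[0].round(4)
print('hole',c(393,257,.072),'ball',c(388,273,.0928)); 
print(ctrl.get_obs()['ee_pos'])
```

```text
hole [ 0.4846 -0.3578  0.072 ] ball [ 0.4829 -0.3573  0.0928]
[ 0.48230657 -0.35905366  0.196813  ]
```

>>> apply_moves:
  deltas:
    - [255,0.17,0,0,0,0,0]
    - [255,0,0,-0.5,0,0,0]
    - [255,0,0,-0.5,0,0,0]
    - [255,0,0,-0.5,0,0,0]
    - [255,0,0,-0.5,0,0,0]
    - [255,0,0,0,0,0,0]

```text
time_s: 25.1
ee_pos: [0.4838, -0.3587, 0.1745]
eef_rot: [-3.141, -0.001, 1.824]
force: [-0.1, 0.8, -1.6]
grip_width: 0.0257
grip_force: 59.5
```

```bash
python3 o.py
```

```text
25.1 [ 0.4838 -0.3587  0.1745] [-0.1  0.8 -1.6] [-0.019 -0.13  -0.002]
```

The ball is in the hole with no contact force, so I lower it.

>>> apply_moves:
  deltas:
    - [255,0,0,-1,0,0,0]
    - [255,0,0,-1,0,0,0]
    - [255,0,0,-1,0,0,0]
    - [255,0,0,-1,0,0,0]
    - [255,0,0,-0.7,0,0,0]
    - [255,0,0,-0.3,0,0,0]
    - [255,0,0,0,0,0,0]

```text
time_s: 25.8
ee_pos: [0.4839, -0.3588, 0.1251]
eef_rot: [-3.141, -0.0, 1.824]
force: [0.0, -0.5, -1.1]
grip_width: 0.0261
grip_force: 59.5
```

```bash
python3 o.py
```

```text
25.8 [ 0.4839 -0.3588  0.1251] [ 0.  -0.5 -1.1] [-0.024 -0.032  0.008]
```

>>> apply_moves:
  deltas:
    - [255,0,0,-0.1,0,0,0]
    - [255,0,0,-0.1,0,0,0]
    - [255,0,0,-0.05,0,0,0]
    - [255,0,0,0,0,0,0]
    - [255,0,0,0,0,0,0]

```text
time_s: 26.3
ee_pos: [0.484, -0.3589, 0.1232]
eef_rot: [3.141, 0.0, 1.824]
force: [0.3, -0.7, -1.6]
grip_width: 0.0256
grip_force: 59.5
```

```bash
python3 o.py
```

```text
26.3 [ 0.484  -0.3589  0.1232] [ 0.3 -0.7 -1.6] [ 0.057 -0.122 -0.003]
```

>>> apply_moves:
  deltas:
    - [255,0,0,-0.05,0,0,0]
    - [255,0,0,-0.05,0,0,0]
    - [255,0,0,0,0,0,0]
    - [255,0,0,0,0,0,0]

```text
time_s: 26.7
ee_pos: [0.4841, -0.359, 0.1225]
eef_rot: [3.141, 0.0, 1.824]
force: [-1.6, 0.9, 5.4]
grip_width: 0.0255
grip_force: 59.5
```

The collar is seated. I release to about 70 mm opening and then rise.

>>> apply_moves:
  deltas:
    - [60,0,0,0,0,0,0]
    - [60,0,0,0,0,0,0]
    - [60,0,0,0,0,0,0]
    - [60,0,0,0,0,0,0]
    - [60,0,0,0,0,0,0]
    - [60,0,0,0,0,0,0]

```text
time_s: 27.3
ee_pos: [0.484, -0.3589, 0.122]
eef_rot: [-3.142, -0.0, 1.824]
force: [-0.1, -0.7, -0.8]
grip_width: 0.0698
grip_force: 0.0
```

>>> apply_moves:
  deltas:
    - [60,0,0,2,0,0,0]
    - [60,0,0,4,0,0,0]
    - [60,0,0,4,0,0,0]
    - [60,0,0,4,0,0,0]
    - [60,0,0,0,0,0,0]
    - [60,0,0,0,0,0,0]

```text
time_s: 27.9
ee_pos: [0.4841, -0.359, 0.2624]
eef_rot: [3.141, 0.001, 1.824]
force: [-0.6, 0.3, 0.0]
grip_width: 0.0722
grip_force: 0.0
```

```bash
python3 o.py
python3 - <<'E'
from h import *
im=snap('wrist','w6.png'); a=snap('scene','s6.png')
cv2.imwrite('pics/c7.png',np.vstack([im[100:300],a[150:350]])[:,:,::-1])
E
```

```text
27.9 [ 0.4841 -0.359   0.2624] [-0.6  0.3  0. ] [-0.064 -0.092 -0.001]
```

View pics/c7.png

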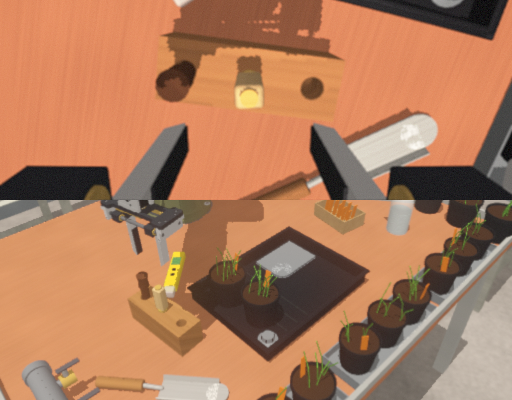

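The probe stands upright in its hole (wrist view, about (249,90)), the gripper is clear above it, and everything else is in place.

```bash
python3 -c "
from station import ctrl
print(ctrl.hand_in())"
```

```text
the job is handed in; nothing more can be done
None
```

I traced the whole seam from the left-wall end to the near-wall end at roughly 4–5 N of edge pressure and 30 mm/s. The probe is back upright and fully down in its hole, no bystander visibly moved, and the job was handed in at about 28 s; the hand-in returned no verdict.

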